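# Re-rack the hand weights, each in its own saddle

### The job

Training is over: put the four hand weights that lie on the grey mat back on the rack, each fully down in the saddle made for its size and lying along it. Set each one down before letting go, do not drop it, and leave the drinking bottle and the stopwatch where they are.

Things in the scene. Friction and masses are not known exactly. Their poses are not given: they have to be found in the camera images.
- weight_mini: the smallest of four loose dumbbells, black six-sided heads, bare steel handle: 112 mm long, heads 34 mm across flats, 16 mm long; handle a 20 mm round bar, 80 mm free between the heads; about 250 g. Origin at its centre on the handle's axis, x along the handle (both ends alike). Lies on a flat of its heads on a 5 mm mat: axis 22 mm above the bench.
- weight_small: the second smallest of four loose dumbbells, black six-sided heads, bare steel handle: 132 mm long, heads 42 mm across flats, 23 mm long; handle a 22 mm round bar, 86 mm free between the heads; about 400 g. Origin at its centre on the handle's axis, x along the handle (both ends alike). Lies on a flat of its heads on a 5 mm mat: axis 26 mm above the bench.
- weight_medium: the second largest of four loose dumbbells, black six-sided heads, bare steel handle: 152 mm long, heads 50 mm across flats, 31 mm long; handle a 24 mm round bar, 90 mm free between the heads; about 650 g. Origin at its centre on the handle's axis, x along the handle (both ends alike). Lies on a flat of its heads on a 5 mm mat: axis 30 mm above the bench.
- weight_large: the largest of four loose dumbbells, black six-sided heads, bare steel handle: 172 mm long, heads 58 mm across flats, 38 mm long; handle a 26 mm round bar, 96 mm free between the heads; about 900 g. Origin at its centre on the handle's axis, x along the handle (both ends alike). Lies on a flat of its heads on a 5 mm mat: axis 34 mm above the bench.
- saddle_mini: the smallest of four grey saddles, for weight_mini: 140 x 52 mm, on a low rack. Origin: centre of underside, 40 mm above the bench; x along it. Two cups, floors 16 mm above origin; sides slope out at 60 deg, 14 mm high; end walls 128 mm apart, 33 mm above origin; open between the cups (64 mm). Seated weight: axis along x, centre 33 mm above origin, play 8 mm endways, 2 mm sideways.
- saddle_small: the second smallest of four grey saddles, for weight_small: 160 x 61 mm, on a low rack. Origin: centre of underside, 40 mm above the bench; x along it. Two cups, floors 16 mm above origin; sides slope out at 60 deg, 18 mm high; end walls 148 mm apart, 37 mm above origin; open between the cups (70 mm). Seated weight: axis along x, centre 37 mm above origin, play 8 mm endways, 2 mm sideways.
- saddle_medium: the second largest of four grey saddles, for weight_medium: 180 x 69 mm, on a low rack. Origin: centre of underside, 40 mm above the bench; x along it. Two cups, floors 16 mm above origin; sides slope out at 60 deg, 21 mm high; end walls 168 mm apart, 41 mm above origin; open between the cups (74 mm). Seated weight: axis along x, centre 41 mm above origin, play 8 mm endways, 2 mm sideways.
- saddle_large: the largest of four grey saddles, for weight_large: 200 x 78 mm, on a low rack. Origin: centre of underside, 40 mm above the bench; x along it. Two cups, floors 16 mm above origin; sides slope out at 60 deg, 24 mm high; end walls 188 mm apart, 45 mm above origin; open between the cups (80 mm). Seated weight: axis along x, centre 45 mm above origin, play 8 mm endways, 2 mm sideways.
- bottle: bystander: aluminium drinking bottle with a black cap standing on the mat, 64 mm in diameter, 175 mm tall. Origin at the centre of its underside, z up.
- stopwatch: bystander: black stopwatch with a white face lying on the mat, 52 mm in diameter, 15 mm thick, at the robot's side of the weights. Origin at the centre of its underside.
Mind the look-alikes: they are no part of the job. Leave any orange look-alike of the weight_medium alone.

How it is judged:
At the end, for the whole second after the job is handed in: Each weight rests released and still in the saddle of its own size: its centre within 12 mm of the saddle's centre seen from above, its axis within 5 mm of the seated height, its length within 0.15 rad of the saddle's (horizontal distance between weight_mini and saddle_mini below 0.012 m and z of weight_mini in the frame of saddle_mini between 0.028 and 0.038 m and angle between the x axis of weight_mini and the x axis of saddle_mini, either way round below 0.15 rad and linear speed of each of weight_mini, weight_small, weight_medium, weight_large below 0.03 m/s and angular speed of each of weight_mini, weight_small, weight_medium, weight_large below 0.3 rad/s and horizontal distance between weight_small and saddle_small below 0.012 m and z of weight_small in the frame of saddle_small between 0.032 and 0.042 m and angle between the x axis of weight_small and the x axis of saddle_small, either way round below 0.15 rad and horizontal distance between weight_medium and saddle_medium below 0.012 m and z of weight_medium in the frame of saddle_medium between 0.036 and 0.046 m and angle between the x axis of weight_medium and the x axis of saddle_medium, either way round below 0.15 rad and horizontal distance between weight_large and saddle_large below 0.012 m and z of weight_large in the frame of saddle_large between 0.04 and 0.05 m and angle between the x axis of weight_large and the x axis of saddle_large, either way round below 0.15 rad); the robot touches nothing.
It fails at once if a weight is dropped or thrown (moving over 0.55 m/s, a fall of about 15 mm, with no finger on it) ((contact force between the fingers and weight_mini below 0.01 N and linear speed of weight_mini above 0.55 m/s) or (contact force between the fingers and weight_small below 0.01 N and linear speed of weight_small above 0.55 m/s) or (contact force between the fingers and weight_medium below 0.01 N and linear speed of weight_medium above 0.55 m/s) or (contact force between the fingers and weight_large below 0.01 N and linear speed of weight_large above 0.55 m/s)).
It fails at once if the drinking bottle is knocked over or shoved (tilted over 0.3 rad or moved over 25 mm) (angle between bottle's own z axis and vertical above 0.3 rad or distance of bottle from where it was at the start of the episode above 0.025 m).
It fails at once if the stopwatch is shoved (moved over 25 mm) (distance of stopwatch from where it was at the start of the episode above 0.025 m).
It also fails if it takes over 128 s, if anything falls off the work surface, if the arm or the gripper's body presses on something with over 40 N, if the wrist force passes 120 N, or if a joint passes its speed limit or range.

### The arm

A 7-joint arm with a two-finger parallel gripper is mounted at the origin on the work surface. World frame = base frame: x ahead of the robot, y to its left, z up, the work surface at z = 0. Lengths are in m, angles in rad, forces in N, time in s.
With the tool pointing down it reaches from about 0.4 to 0.875 m from the base axis. Payload 6.5 kg.
Tool frame: the origin (TCP) lies on the mounting face of the last link; the fingertips stand 173 mm ahead of it and the grasp point (between the pads) lies 155 mm ahead of it; z points along the fingers, y is the line along which they close (so a half turn about z gives the same grasp; the last joint's range is limited). The gripper opens to 85 mm and grips with 20 to 120 N. Pads are 22 mm wide; open, the fingers measure 114 mm over their backs; the gripper's body (76 mm by 85 mm) begins 54 mm behind the grasp point. The pads swing forward as they close: fully open they stand 13 mm farther back than shut.
Start: joints at [1.158, 0.536, -0.004, 1.538, 0.003, 1.067, -0.071], TCP at [0.221, -0.611, 0.405] pointing down, gripper open.
Joint ranges: [-2.7, 2.7], [-0.37, 2.16], [-1.27, 1.26], [0.24, 2.4], [-1.31, 4.45], [0.19, 1.91], [-2.76, 2.76]. Speed limits (rad/s): [2.39, 2.39, 3.14, 3.14, 3.14, 3.14, 3.14].

### API

Orientations are given as a unit quaternion [w, x, y, z].
In Python, from workcell import arm, fingers, cams, job, silhouettes gives the robot as it stands. Calls block until the motion is done:
- arm.move_to(position, orientation): joint-space move of the TCP to a pose.
- arm.servo_line(position, orientation=None, rate=0.15, contact_N=None): straight line of the TCP; orientation=None keeps the orientation; rate is the mean speed in m/s. With contact_N (N) it stops when the force on the tool has changed by that much, and returns True; else False.
- arm.move_joints(angles): joint-space move.
- fingers.grip(opening, force=None): opening from 0.0 (shut) to 1.0 (fully open); force is the grip in N (None keeps the last); returns when the fingers have stopped.
- arm.pause(seconds).
- arm.inverse_kinematics(position, orientation): joint angles nearest the present ones, or None.
- cams.capture(name): name is "scene" or "top" or "wrist"; returns the picture (480x640x3 uint8, blue, green, red); there is no depth.
- cams.camera_params(name): a dict with "intrinsics" (3x3 intrinsics, pixels), "k1" (the pictures are not rectified: a ray, as slopes to the right and down, at radius r is drawn at 1 + k1 r^2 times it, then the intrinsics apply), "world_to_cam" (4x4, takes a point from world to camera coordinates). Camera axes: x right, y down, z forward; pixel columns grow to the right and rows downward; lengths in m; the calibration is good to about 2 mm. A picture is of the moment at which its call begins: read the wrist's pose just before it. camera_params takes no time and is no camera call; for the wrist camera it gives the pose at the moment of the call.
A pose or a line that the arm cannot do raises arm.PlanningError and nothing moves.
- job.finish_job(): hands the job in; it is judged then, once.
Trained networks look in the newest picture that a camera, given by its name, has taken for a name from the list of things; names that differ only in an ending like _2 or _b are one class to them, and where a whole thing is asked for, a point or a joint stands for the part that bears it (a point fixed in the world has none). Each returns a list of dicts, best first, with "score" (0 to 1); they miss things now and then, are a little off and sometimes report something else, mostly with a low value. They report only what shows in the picture. A call takes as long as a camera call. They do not tell look-alikes from the thing itself.
- silhouettes(camera, thing): "mask" (480x640 bool, what is visible of it) and "uv" ([column, row] in pixels, amid what is visible of it).
Readings, each from a call of its own:
- arm.get_time(): time.
- arm.get_joint_positions(): joint angles.
- arm.get_qvel(): joint speeds.
- arm.get_joint_efforts(): joint torques, N m.
- arm.get_ee_pos(): TCP position.
- arm.get_tool_rot(): TCP orientation.
- arm.get_force(): force on the tool from outside, world axes, zero at the start.
- arm.get_torque(): the same for the moment, N m.
- arm.get_grip_width(): opening from 0.0 (shut) to 1.0 (fully open).
- arm.get_grasp_force(): force on a finger pad.
Only numpy, scipy, OpenCV 4.12 (cv2) and the standard library are available. Lean on these libraries where they do the work, as an engineer would, in place of code of your own. Each camera call takes 0.05 s, during which the arm holds its last target. There are 200 camera calls.

## Working session

There is one attempt and no reset: what is moved stays moved. The work goes in short steps, each a Python script; the robot and the scene stay as the last script left them, time stands still between calls to the robot, and variables do not carry over. Pictures are saved under pics/ and viewed, at most 14 in all, crops included, and the job is handed in when it is done.

```bash
ls; mkdir -p pics; cat > h.py <<'E'
import numpy as np, cv2
from workcell import arm, fingers, cams, job, silhouettes
E
python3 - <<'E'
from h import *
for c in ("scene","top"):
    cv2.imwrite(f"pics/{c}0.png",cams.capture(c))
    p=cams.camera_params(c); print(c,p)
    for n in ["mini","small","medium","large"]:
        for t in ("weight_","saddle_"):
            for d in silhouettes(c,t+n): print(t+n,round(d["score"],2),np.round(d["uv"]),d["mask"].sum())
    for n in ["bottle","stopwatch"]:
        for d in silhouettes(c,n): print(n,round(d["score"],2),np.round(d["uv"]),d["mask"].sum())
print(arm.get_time(),arm.get_tool_rot())
E
```

```text
pics
scene {'intrinsics': array([[467.23746798,   0.        , 319.71263965],
       [  0.        , 467.23746798, 244.48183214],
       [  0.        ,   0.        ,   1.        ]]), 'k1': -0.038221425720929784, 'world_to_cam': array([[ 0.66468576,  0.74708079, -0.00794594, -0.29582846],
       [ 0.48176552, -0.43671237, -0.75972646, -0.18666757],
       [-0.57104713,  0.50115128, -0.65019425,  1.2194092 ],
       [ 0.        ,  0.        ,  0.        ,  1.        ]])}
weight_mini 0.96 [350. 221.] 638
weight_mini 0.61 [411. 257.] 1049
weight_mini 0.53 [144. 372.] 3234
saddle_mini 0.65 [144. 373.] 3176
weight_small 0.66 [413. 258.] 1132
saddle_small 0.88 [203. 335.] 3569
saddle_small 0.64 [414. 259.] 1149
saddle_small 0.39 [471. 198.] 1536
weight_medium 0.87 [418. 172.] 1012
weight_medium 0.76 [339. 148.] 860
weight_medium 0.5 [352. 217.] 613
saddle_medium 0.6 [312. 269.] 3336
saddle_medium 0.26 [497. 223.] 2291
weight_large 0.84 [471. 200.] 1506
saddle_large 0.68 [264. 307.] 4902
bottle 0.8 [499. 224.] 2367
bottle 0.18 [346. 219.] 636
stopwatch 0.59 [362. 180.] 235
top {'intrinsics': a
[... 254 characters left out ...]
5 ],
       [-0.99538585,  0.01454817, -0.09484389,  0.42655617],
       [ 0.0949304 ,  0.00537412, -0.99546941,  0.98966141],
       [ 0.        ,  0.        ,  0.        ,  1.        ]])}
weight_mini 0.95 [257. 247.] 656
saddle_mini 0.61 [507. 198.] 1772
weight_small 0.92 [258. 169.] 808
saddle_small 0.94 [454. 201.] 2274
weight_medium 0.68 [188. 127.] 1397
weight_medium 0.64 [150. 252.] 1429
weight_medium 0.63 [163. 365.] 1545
saddle_medium 0.65 [346. 204.] 2564
weight_large 0.96 [146. 181.] 1858
saddle_large 0.59 [401. 196.] 3453
bottle 0.9 [185. 126.] 1473
stopwatch 0.78 [205. 295.] 464
stopwatch 0.73 [146. 254.] 1402
1.1 [-1.21300635e-05  9.85003681e-01  1.72533326e-01 -1.50479035e-05]
```

View pics/top0.png

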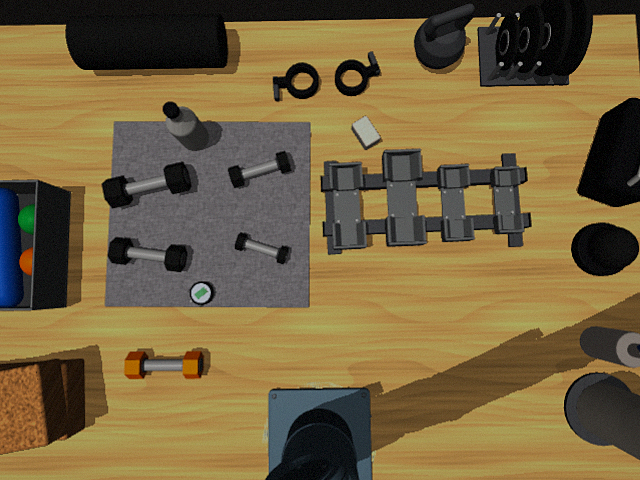

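View pics/scene0.png

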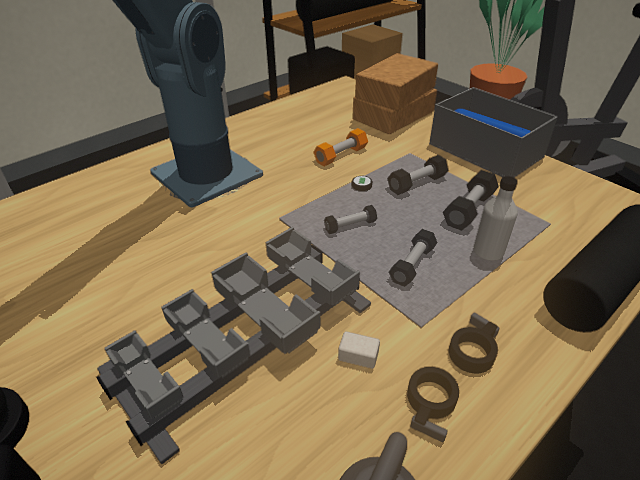

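The top view shows the black weights on the mat: large (146,185), medium (148,254), small (260,169) and mini (263,247). The orange look-alike is at (164,365). The saddles, left to right, are medium (346,204), large (403,197), small (454,203) and mini (507,200). Next I'll fit models to the silhouettes.

```bash
cat >> h.py <<'E'
from scipy.optimize import minimize
S={"mini":(.112,.034,.016,.020),"small":(.132,.042,.023,.022),"medium":(.152,.050,.031,.024),"large":(.172,.058,.038,.026)}
SD={"mini":(.140,.052,.033,.030,.064),"small":(.160,.061,.037,.034,.070),"medium":(.180,.069,.041,.037,.074),"large":(.200,.078,.045,.040,.080)}
SZ={"mini":.033,"small":.037,"medium":.041,"large":.045}
UP=4
def proj(P,p):
    c=P@p["world_to_cam"][:3,:3].T+p["world_to_cam"][:3,3]
    s=c[:,:2]/c[:,2:]; s=s*(1+p["k1"]*(s**2).sum(1,keepdims=True))
    K=p["intrinsics"]; return s*[K[0,0],K[1,1]]+K[:2,2]
def parts_w(n):
    L,A,H,D=S[n]; R=A/2/np.cos(np.pi/6); out=[]
    a=np.arange(6)*np.pi/3
    hexa=np.c_[R*np.cos(a),R*np.sin(a)]
    for x0,x1 in((-L/2,-L/2+H),(L/2-H,L/2)):
        out.append(np.array([[x,y,z] for x in(x0,x1) for y,z in hexa]))
    a=np.arange(16)*np.pi/8
    out.append(np.array([[x,D/2*np.cos(t),D/2*np.sin(t)] for x in(-L/2+H,L/2-H) for t in a]))
    return out
def parts_s(n):
    L,W,h,hs,g=SD[n]; out=[]
    return [np.array([[x,y,z] for x in(-L/2,L/2) for y in(-W/2,W/2) for z in(.016,hs)]+[[x,y,h] for x in(-L/2,L/2) for y in(-W/2,W/2)])]
def render(parts,pose,z,p):
    x,y,t=pose; R=np.array([[np.cos(t),-np.sin(t),0],[np.sin(t),np.cos(t),0],[0,0,1]])
    im=np.zeros((480,640),np.uint8)
    for P in parts:
        uv=proj(P@R.T+[x,y,z],p)
        cv2.fillConvexPoly(im,np.round(cv2.convexHull(uv.astype(np.float32))*16).astype(np.int32),255,cv2.LINE_AA,4)
    return im
def ray(uv,z,p):
    f=lambda q: ((proj(np.array([[q[0],q[1],z]]),p)[0]-uv)**2).sum()
    return minimize(f,[.5,0],method="Nelder-Mead",options=dict(xatol=1e-5,fatol=1e-6,maxiter=800)).x
def clean(m):
    k,l,st,_=cv2.connectedComponentsWithStats(m.astype(np.uint8)); return l==1+np.argmax(st[1:,4])
def hull(m):
    c=cv2.convexHull(np.argwhere(m)[:,::-1].astype(np.int32)); o=np.zeros(m.shape,np.uint8); cv2.fillConvexPoly(o,c,1); return o>0
def fit(views,parts,z,x0):
    g=lambda a:cv2.GaussianBlur(a.astype(np.float32),(0,0),1.2)
    T=[(g(m*255.),p) for m,p in views]
    f=lambda q:sum((np.abs(g(render(parts,q,z,p))-m)).sum()/m.sum() for m,p in T)
    best=None
    for dt in(-.15,0,.15):
        q0=np.array(x0)+[0,0,dt]
        r=minimize(f,q0,method="Nelder-Mead",options=dict(initial_simplex=q0+np.array([[0,0,0],[.01,0,0],[0,.01,0],[0,0,.1]]),xatol=1e-4,fatol=1e-5))
        if best is None or r.fun<best.fun: best=r
    return best.x,best.fun
E
cat > fit0.py <<'E'
from h import *
import json
T0={"weight_mini":(263,247),"weight_small":(260,169),"weight_medium":(148,254),"weight_large":(146,185),
"saddle_mini":(508,200),"saddle_small":(454,203),"saddle_medium":(346,204),"saddle_large":(403,197)}
pt,ps=[cams.camera_params(c) for c in("top","scene")]
cams.capture("top");cams.capture("scene"); out={}
for n,uv in T0.items():
    k=n.split("_")[1]; w=n[0]=="w"
    z=(S[k][1]/2+.005) if w else .04
    x,y=ray(np.array(uv),.03 if w else .065,pt)
    V=[]
    for c,p in(("top",pt),("scene",ps)):
        u=proj(np.array([[x,y,z+(0 if w else .02)]]),p)[0]
        ds=[d for d in silhouettes(c,n) if np.linalg.norm(d["uv"]-u)<25]
        if ds:
            m=clean(ds[0]["mask"]); V.append((m if w else hull(m),p,c))
    t=0
    if w and V and V[0][2]=="top":
        q=np.argwhere(V[0][0])[:,::-1].astype(float); d=np.linalg.svd(q-q.mean(0),full_matrices=False)[2][0]
        t=np.arctan2(-d[0],-d[1])
    P=parts_w(k) if w else parts_s(k)
    for vs in [V[i:i+1] for i in range(len(V))]+[V]:
        if vs:
            q,e=fit([v[:2] for v in vs],P,z,[x,y,t]); print(n,[v[2] for v in vs],q.round(4),round(e/len(vs),3))
    if V: out[n]=list(q)
for n in("bottle","stopwatch"):
    for d in silhouettes("top",n)[:1]:
        print(n,ray(np.array([d["uv"][0],np.argwhere(d["mask"])[:,0].max()]),.005,pt),"bottom row",d["uv"])
json.dump(out,open("poses.json","w"))
E
python3 fit0.py
```

```text
weight_mini ['top'] [ 0.4135  0.1194 -1.8963] 0.109
weight_mini ['scene'] [ 0.4115  0.1199 -1.8975] 0.174
weight_mini ['top', 'scene'] [ 0.4134  0.1194 -1.9045] 0.145
weight_small ['top'] [0.5892 0.1236 1.8536] 0.075
weight_small ['scene'] [0.5873 0.1233 1.8713] 0.106
weight_small ['top', 'scene'] [0.5886 0.1235 1.8704] 0.097
weight_medium ['top'] [ 0.4026  0.3658 -1.7282] 0.082
weight_medium ['scene'] [ 0.401   0.3662 -1.688 ] 0.17
weight_medium ['top', 'scene'] [ 0.4025  0.3655 -1.7072] 0.131
saddle_mini ['top'] [ 0.5031 -0.402   0.0136] 0.036
saddle_mini ['scene'] [ 0.5104 -0.4067  0.0253] 0.077
saddle_mini ['top', 'scene'] [ 0.5043 -0.4048  0.0035] 0.112
saddle_small ['top'] [ 0.4989 -0.2938  0.0439] 0.035
saddle_small ['scene'] [ 0.5065 -0.2986  0.0249] 0.045
saddle_small ['top', 'scene'] [ 0.5003 -0.2962  0.0122] 0.104
saddle_medium ['top'] [ 0.4958 -0.0671  0.0433] 0.042
saddle_medium ['scene'] [ 0.5024 -0.0731  0.0097] 0.084
saddle_medium ['top', 'scene'] [ 0.4965 -0.0683  0.0426] 0.101
saddle_large ['top'] [ 0.5112 -0.1843  0.0198] 0.031
saddle_large ['scene'] [ 0.5173 -0.19    0.0082] 0.046
saddle_large ['top', 'scene'] [ 0.5127 -0.1866  0.0026] 0.084
bottle [0.63954997 0.2968968 ] bottom row [184.6, 128.0]
```

```bash
sed -i 's/for z in(.016,hs)\]/for z in(0,hs)]/' h.py; cat >> h.py <<'E'
def quat(psi): return [0.,np.cos(psi/2),np.sin(psi/2),0.]
def best_psi(pos,yaw):
    c=[]
    for k in(-1,0,1,2):
        for z in (0,.2):
            pass
        j=arm.inverse_kinematics(list(pos),quat(yaw+k*np.pi))
        if j is not None: c.append((np.abs(np.array(j)-arm.get_joint_positions()).max(),yaw+k*np.pi))
    return min(c)[1]
E
python3 - <<'E'
from h import *
for i,(x,y) in enumerate([(.47,-.24),(.5,.2)]):
    for psi in(0,np.pi,np.pi/2,-np.pi/2):
        j=arm.inverse_kinematics([x,y,.45],quat(psi)); print(psi,None if j is None else np.round(j,2))
    psi=best_psi([x,y,.45],0)
    arm.move_to([x,y,.45],quat(psi)); arm.pause(.3)
    p=cams.camera_params("wrist"); im=cams.capture("wrist")
    np.savez(f"w{i}.npz",K=p["intrinsics"],k1=p["k1"],T=p["world_to_cam"])
    cv2.imwrite(f"pics/w{i}.png",im)
    R=p["world_to_cam"][:3,:3]; print(psi,"campos",-R.T@p["world_to_cam"][:3,3],R[2],p["intrinsics"][0,0],p["k1"])
    for k in S:
        n=("saddle_","weight_")[i]+k
        ds=silhouettes("wrist",n)
        np.savez(f"m{i}_{k}.npz",*[d["mask"] for d in ds])
        print(n,[(round(d["score"],2),np.round(d["uv"]),d["mask"].sum()) for d in ds])
print(arm.get_time())
E
```

```text
0 [ 0.48  0.28 -0.12  1.81  0.04  1.05 -1.22]
3.141592653589793 [ 0.96  0.36 -0.72  1.78  0.27  1.1   1.72]
1.5707963267948966 [ 0.73  0.31 -0.42  1.79  0.14  1.07  0.26]
-1.5707963267948966 [ 0.23  0.28  0.19  1.82 -0.06  1.05 -2.7 ]
0.0 campos [ 0.53866851 -0.24040561  0.4186659 ] [-2.74679331e-01  5.21776755e-05 -9.61535887e-01] 414.46561337597757 0.020376215633743165
saddle_mini [(0.96, array([507., 153.]), np.int64(10880)), (0.53, array([  7., 266.]), np.int64(740))]
saddle_small [(0.65, array([382., 163.]), np.int64(13227))]
saddle_medium [(0.72, array([112., 158.]), np.int64(19279))]
saddle_large [(0.89, array([254., 135.]), np.int64(23183))]
0 [-0.14  0.33 -0.41  1.77  0.15  1.08 -2.16]
3.141592653589793 [ 0.16  0.41 -0.8   1.75  0.32  1.12  0.83]
1.5707963267948966 [ 0.06  0.37 -0.66  1.76  0.25  1.1  -0.69]
-1.5707963267948966 [ 0.33  0.51 -1.07  1.74  0.48  1.18  2.27]
0.0 campos [0.56904035 0.19951316 0.41876485] [-2.74500319e-01 -3.53234757e-05 -9.61587008e-01] 414.46561337597757 0.020376215633743165
weight_mini [(0.6, array([395., 284.]), np.int64(2899))]
weight_small [(0.59, array([411.,  97.]), np.int64(6256))]
weight_medium [(0.62, array([138., 292.]), np.int64(6370))]
weight_large [(0.67, array([118., 138.]), np.int64(11950))]
6.4667
```

```bash
cat > fit1.py <<'E'
from h import *
import json
P0={"weight_mini":(.4135,.1194,-1.896),"weight_small":(.589,.1235,1.86),"weight_medium":(.4026,.3658,-1.72),"weight_large":(.55,.37,-1.3+np.pi),
"saddle_mini":(.503,-.402,.02),"saddle_small":(.499,-.294,.02),"saddle_medium":(.496,-.067,.02),"saddle_large":(.511,-.184,.02)}
out={}
for i in(0,1):
    a=np.load(f"w{i}.npz"); p=dict(intrinsics=a["K"],k1=float(a["k1"]),world_to_cam=a["T"])
    im=cv2.imread(f"pics/w{i}.png")
    for k in S:
        n=("saddle_","weight_")[i]+k; m=clean(np.load(f"m{i}_{k}.npz")["arr_0"]); w=i==1
        P=parts_w(k) if w else parts_s(k); z=S[k][1]/2+.005 if w else .04
        q,e=fit([(m if w else hull(m),p)],P,z,P0[n]); print(n,q.round(4),round(e,3)); out[n]=list(q)
        r=render(P,q,z,p); cs,_=cv2.findContours((r>127).astype(np.uint8),0,1); cv2.drawContours(im,cs,-1,(0,255,0),1)
        cs,_=cv2.findContours(m.astype(np.uint8),0,1); cv2.drawContours(im,cs,-1,(0,0,255),1)
    cv2.imwrite(f"pics/o{i}.png",im)
json.dump(out,open("poses.json","w"))
E
python3 fit1.py
```

```text
saddle_mini [ 0.5029 -0.4033  0.0295] 0.045
saddle_small [ 0.4986 -0.2945  0.0413] 0.033
saddle_medium [ 0.4943 -0.0675  0.0442] 0.038
saddle_large [ 0.5102 -0.1855  0.0212] 0.018
weight_mini [ 0.4119  0.1196 -1.8925] 0.106
weight_small [0.5871 0.1237 1.8623] 0.038
weight_medium [ 0.4011  0.3647 -1.7206] 0.076
weight_large [0.5537 0.368  1.7982] 0.063
```

View pics/o0.png

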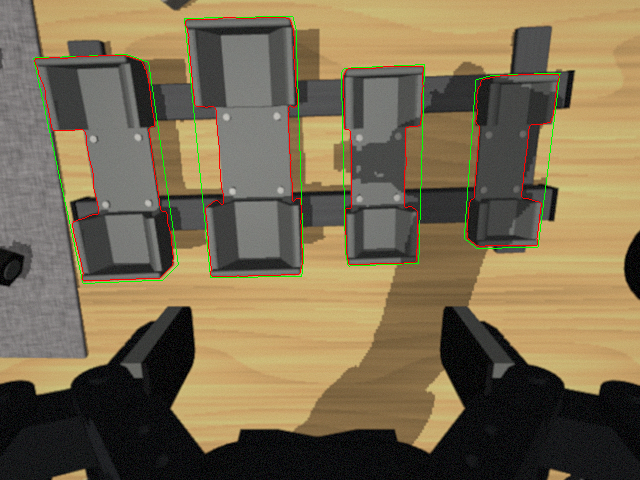

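View pics/o1.png

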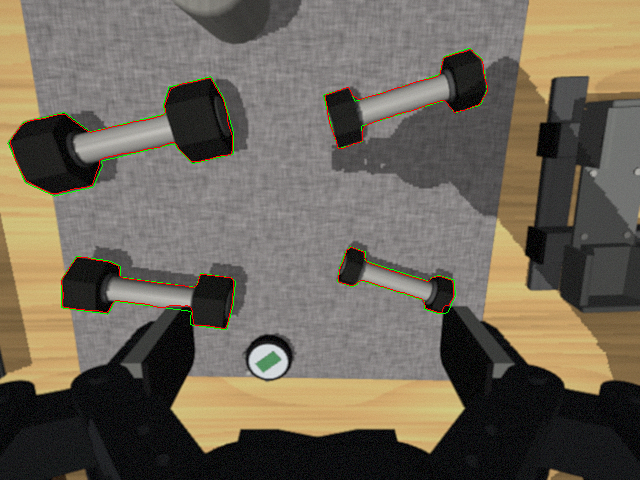

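Both fits follow the outlines closely, and the wrist and top cameras agree to within 2 mm. I'll start with mini.

```bash
cat > pp.py <<'E'
from h import *
import json,sys
P=json.load(open("poses.json")); H=.42
DZ={"mini":.005,"small":.003,"medium":.001,"large":.0}
def choose(pos,yaw,place,pyaw):
    j0=np.array(arm.get_joint_positions()); c=[]
    for k in(-1,0,1):
        for l in(-1,0,1):
            a,b=[arm.inverse_kinematics(list(q),quat(t)) for q,t in((pos,yaw+k*np.pi),(place,pyaw+l*np.pi))]
            if a is None or b is None: continue
            a,b=np.array(a),np.array(b); c.append((np.abs(a-j0).max()+np.abs(b-a).max(),yaw+k*np.pi,pyaw+l*np.pi))
    return min(c)[1:]
def pick(k):
    x,y,t=P["weight_"+k]; X,Y,T=P["saddle_"+k]
    zg=S[k][1]/2+.005+.155+DZ[k]
    a,b=choose([x,y,zg],t,[X,Y,.3],T)
    fingers.grip(.7)
    arm.move_to([x,y,zg+.12],quat(a)); arm.servo_line([x,y,zg],rate=.12)
    fingers.grip(0,60 if k=="mini" else 90)
    print(k,"grip",arm.get_grip_width()*85,arm.get_grasp_force(),arm.get_force().round(1) if hasattr(arm.get_force(),'round') else arm.get_force())
    arm.servo_line([x,y,H],rate=.2); print("lifted width",arm.get_grip_width()*85,arm.get_grasp_force(),arm.get_time())
    return b
def place(k,b):
    X,Y,T=P["saddle_"+k]; z=.04+SZ[k]+.155+DZ[k]
    arm.move_to([X,Y,H],quat(b)); arm.servo_line([X,Y,z+.03],rate=.2); arm.pause(.3)
    hit=arm.servo_line([X,Y,z-.003],rate=.03,contact_N=6)
    e=arm.get_ee_pos(); print("hit",hit,"dz mm",round((e[2]-z)*1000,1),"force",np.round(arm.get_force(),1),arm.get_time())
    return e[2]-z
def release(k):
    X,Y,T=P["saddle_"+k]; e=arm.get_ee_pos()
    fingers.grip(.55); arm.servo_line([e[0],e[1],H],rate=.2); print("done",k,arm.get_time())
if __name__=="__main__":
    for k in sys.argv[1:]:
        b=pick(k)
        if arm.get_grip_width()*85<.8*S[k][3]*1000: print("no grasp"); break
        if abs(place(k,b))<.004: release(k)
        else: print("HOLD"); break
E
python3 pp.py mini
```

```text
mini grip 18.066595368246617 58.33923518657684 [-1.5 -1.1  6.4]
lifted width 18.06711261735417 58.65103483200073 10.85
hit True dz mm 0.6 force [-0.3  0.1  6.2] 14.9
done mini 16.3833
```

```bash
python3 pp.py small large medium; python3 - <<'E'
from h import *
from pp import P
arm.move_to([.47,-.24,.45],quat(best_psi([.47,-.24,.45],0))); arm.pause(.3)
p=cams.camera_params("wrist"); im=cams.capture("wrist")
for k in S:
    X=P["saddle_"+k]; ds=[d for d in silhouettes("wrist","weight_"+k)]
    u=proj(np.array([[X[0],X[1],.04+SZ[k]]]),p)[0]
    ds=[d for d in ds if np.linalg.norm(d["uv"]-u)<40]
    if ds:
        q,e=fit([(clean(ds[0]["mask"]),p)],parts_w(k),.04+SZ[k],X); print(k,((q-X)*[1000,1000,1]).round(2),round(e,3))
    else: print(k,"none")
    r=render(parts_w(k),X,.04+SZ[k],p); cs,_=cv2.findContours((r>127).astype(np.uint8),0,1); cv2.drawContours(im,cs,-1,(0,255,0),1)
cv2.imwrite("pics/w3.png",im); print(arm.get_time())
E
```

```text
small grip 19.197017023500294 87.76001572608948 [-1.5 -1.   5.5]
lifted width 19.062685665718345 88.08192729949951 21.5667
hit True dz mm 0.9 force [-0.7  0.   5.9] 25.2583
done small 26.7167
large grip 23.637951980451444 88.02090883255005 [ 0.5 -0.6  5.5]
lifted width 23.58806674381137 88.66073727607727 32.2667
hit True dz mm 1.0 force [-1.1  0.3  4.5] 36.3583
done large 37.7583
medium grip 21.6531106714392 87.76833415031433 [ 0.  -1.5  6. ]
lifted width 21.341167313648796 88.31868410110474 43.0
hit True dz mm 0.8 force [-0.7  0.5  5.7] 46.7417
done medium 48.175
mini [-0.1   0.85 -0.  ] 0.046
small [-1.31  0.31  0.  ] 0.041
medium [-1.22 -0.05  0.  ] 0.049
large [-2.05  0.45 -0.  ] 0.035
49.4667
```

View pics/w3.png

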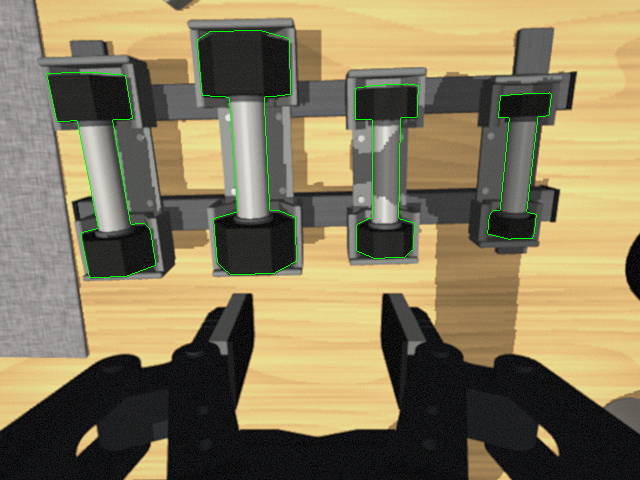

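All four weights lie level in their cups, centred at about (102,170), (248,150), (386,170) and (518,165), and their outlines match the seated models.

```bash
python3 -c "
from h import *
print(job.finish_job())"
```

```text
the job is handed in; nothing more can be done
None
```

All four weights are back in their own saddles, each within about 2 mm of centre by the wrist camera and set down before release, and the job was handed in at about 49 s of robot time; the bottle and stopwatch were kept clear of but not re-checked, and the hand-in returned no verdict.

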